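# Square a carton into the labelling jig

## Task

Push the low oblong carton along the worktop into the inner corner of the metal labelling jig, so that it sits square and snug, one long side flush against the long rail and one short end flush against the short end stop. Only push it along with the fingers: do not lift or tip it, and leave the square carton, the label roll and the glue bottle where they are. Finish with the hand clear of everything.

Things in the scene. Friction and masses are not known exactly. Their poses are not given: they have to be found in the camera images.
- jig: Fixed L of two bare aluminium angles. Origin: inner corner, on the worktop. Long rail: 300 mm from the corner along jig -y, inner face at jig x = 0 facing -x (to the robot). End stop: 65 mm along jig -x, inner face at jig y = 0 facing -y. Uprights 26 mm high, 5 mm thick; behind them 4 mm high feet with screw heads reach 30 mm out. Inside (x < 0, y < 0) is plain worktop. Yaw up to 0.2 rad.
- carton: To push: low, oblong brown cardboard carton, 55 mm (its x) by 75 mm (its y) by 38 mm high, about 0.1 kg, slides easily. Origin: centre of its underside. It starts in front of the long rail, turned by up to 0.35 rad from the jig's axes. Seated, its origin lies at jig x = -0.0275, y = -0.0375.
- square_carton: Bystander to leave alone: white carton, 60 by 60 mm, 50 mm high, light and loose. Origin: centre of its underside. It stands in front of the long rail too, beside the oblong carton, on either side of it.
- label_roll: Bystander to leave alone: small roll of labels lying flat, 69 mm across, 31 mm high, loose, beyond the end stop. Origin: centre of its underside.
- bottle: Bystander to leave alone: upright white glue bottle with a nozzle, 45 mm across, 99 mm high, loose, to the left of the work. Origin: centre of its underside.

How it is judged (in metres and radians):
At the end, for the whole second after the job is handed in: The oblong carton lies flat and at rest in the jig's corner, long side along the long rail: its origin within 3.5 mm of the seated position along both rails (gaps under 3.5 mm), and square with the jig within 0.06 rad (x of carton in the frame of jig between -0.031 and -0.0245 m and y of carton in the frame of jig between -0.041 and -0.0345 m and angle between the x axis of carton and the x axis of jig, either way round below 0.06 rad and height (world z) of carton below 0.004 m and angle between carton's own z axis and vertical below 0.05 rad and linear speed of carton below 0.01 m/s); the robot touches nothing.
It fails at once if the oblong carton is lifted off the worktop (more than 8 mm) or tipped (more than 0.25 rad) (height (world z) of carton above 0.008 m or angle between carton's own z axis and vertical above 0.25 rad).
It fails at once if the square carton is moved by more than 15 mm (distance of square_carton from where it was at the start of the episode above 0.015 m).
It fails at once if the label roll is moved by more than 15 mm (distance of label_roll from where it was at the start of the episode above 0.015 m).
It fails at once if the glue bottle is moved by more than 15 mm (distance of bottle from where it was at the start of the episode above 0.015 m).
It also fails if it takes over 51 s, if anything falls off the work surface, if the arm or the gripper's body presses on something with over 40 N, if the wrist force passes 120 N, or if a joint passes its speed limit or range.

## Robot

A 7-joint arm with a two-finger parallel gripper is mounted at the origin on a cart in front of the work surface, level with it; the furniture and walls round the work are solid. World frame = base frame: x ahead of the robot, y to its left, z up, the work surface at z = 0. Lengths are in mm, angles in rad, forces in N, time in s.
With the tool pointing down it reaches from about 400 to 875 mm from the base axis. Payload 4.4 kg.
Tool frame: the origin (TCP) lies midway between the tips of the shut fingers; the grasp point (between the pads) lies ctrl.grip_depth behind it (ctrl.grip_depth is the distance from the TCP to the grasp point, in mm); z points along the fingers, y is the line along which they close (so a half turn about z gives the same grasp; the last joint's range is limited). The gripper opens to 85 mm and grips with 20 to 120 N. Pads are 22 mm wide; open, the fingers measure 114 mm over their backs; the gripper's body (76 mm by 85 mm) begins 54 mm behind the grasp point. The pads swing forward as they close: fully open they stand 13 mm farther back than shut.
Start: joints at [-1.21, 0.628, 0.038, 1.517, -0.027, 0.996, -0.02], TCP at [269.053, 591.716, 231.313] pointing down, gripper open.
Joint ranges: [-3.06, 3.06], [-0.37, 2.12], [-1.25, 1.32], [0.18, 2.47], [-1.1, 4.24], [0.23, 1.98], [-2.94, 2.94]. Speed limits (rad/s): [2.57, 2.57, 3.14, 3.14, 3.14, 3.14, 3.14].

## Interface

Orientations are given as [roll, pitch, yaw] about the fixed x, y, z axes, in that order (R = Rz(yaw) Ry(pitch) Rx(roll)).
In Python, from cell import ctrl gives the robot as it stands.
- The arm moves only by the tool carry_out, never from a script. Its argument "deltas" is one flat list of numbers, 7 for each row, row after row: the turn, a rotation vector about the tool's x, y, z in degrees, then the shift along the tool's x, y, z in m, then the closure, from -1 (fully open) to 1 (shut). In form: [wx, wy, wz, dx, dy, dz, claw, wx, wy, wz, dx, dy, dz, claw, ...]. A call has 1 to 12 rows; each row shifts and turns the commanded pose from where the row before left it, along the tool's axes as they then stand; what a row does not reach is not made up. A row lasts 1/8 s, in which the tool goes at most 62.5 mm and 10.7 degrees, less where a joint would pass 70% of its speed; a pose out of reach is approached as far as the arm can. A call with a gripper value outside its range is refused whole. The fingers move at their own pace and stop on an object; the grip force is fixed at half the most. Time passes only in rows, so rows that do not move let the fingers close. It gives the time, the measured TCP pose, the force, the opening and the grip force at its end, in the units of the state.
- ctrl.read_state(): the state, without advancing time (a new reading comes with each control period).
- ctrl.get_image(name): name is "scene" or "top" or "wrist"; returns the picture (384x512x3 uint8, red, green, blue); there is no depth.
- ctrl.calibration(name): a dict with "mtx" (3x3 intrinsics, pixels), "distortion" ([k1, k2, p1, p2, k3] as OpenCV has them; the pictures are not rectified), "R" (3x3) and "t" (3): a world point X has camera coordinates R X + t. Camera axes: x right, y down, z forward; pixel columns grow to the right and rows downward; lengths in mm; the calibration is good to about 2 mm. A picture is of the moment at which its call begins: read the wrist's pose just before it. calibration takes no time and is no camera call; for the wrist camera it gives the pose at the moment of the call.
- ctrl.finish_job(): hands the job in; it is judged then, once.
The state is a dict: "clock": time; "qpos": joint angles; "qd": joint speeds; "tau": joint torques, N m; "eef_pos": TCP position; "tool_rot": TCP orientation; "force": force on the tool from outside, world axes, zero at the start; "torque": the same for the moment, N m; "width": finger opening in mm; "gripper_force": force on a finger pad.
Only numpy, scipy, OpenCV 4.12 (cv2) and the standard library are available. Lean on these libraries where they do the work, as an engineer would, in place of code of your own. Each camera call takes 0.05 s, during which the arm holds its last target. There are 200 camera calls.

## Working session

There is one attempt and no reset: what is moved stays moved. The work goes in short steps, Python scripts to look and compute and a tool call to move; the robot and the scene stay as the last step left them, time stands still between calls to the robot, and variables do not carry over. Pictures are saved under pics/ and viewed, at most 10 in all, crops included, and the job is handed in when it is done.

Besides the shell and the picture viewer there is one more tool, called after "Emit:" in YAML: its name, and indented under it one key for each argument. carry_out: Moves the arm, as the interface text tells. Its arguments: {"type":"object","properties":{"deltas":{"type":"array"}},"required":["deltas"]}

```bash
mkdir -p pics; python3 - <<'E'
from cell import ctrl
import cv2,numpy as np
s=ctrl.read_state(); print(s['clock'],s['eef_pos'],s['tool_rot'],s['width'],ctrl.grip_depth)
for n in ("top","scene"):
    im=ctrl.get_image(n); cv2.imwrite(f"pics/{n}0.png",im[:,:,::-1]); c=ctrl.calibration(n)
    print(n,{k:np.round(v,3).tolist() for k,v in c.items()})
a=cv2.imread("pics/top0.png");cv2.imwrite("pics/top0b.png",cv2.resize(a,(800,600)))
E
```

```text
0.0 [268.78242306 591.11249758 230.39912546] [-3.13967795e+00  2.76607777e-05  2.71479693e+00] 85.57316846267854 18.700000000000003
top {'mtx': [[432.388, 0.0, 255.994], [0.0, 432.388, 191.211], [0.0, 0.0, 1.0]], 'distortion': [-0.094, 0.0, 0.0, 0.0, 0.0], 'R': [[-0.023, -1.0, 0.003], [-0.991, 0.023, -0.131], [0.131, -0.006, -0.991]], 't': [112.326, 565.258, 970.943]}
scene {'mtx': [[391.597, 0.0, 255.366], [0.0, 391.597, 191.001], [0.0, 0.0, 1.0]], 'distortion': [-0.106, 0.0, 0.0, 0.0, 0.0], 'R': [[0.593, -0.805, 0.006], [-0.559, -0.417, -0.716], [0.579, 0.421, -0.698]], 't': [-261.177, 363.533, 536.851]}
```

View pics/top0.png

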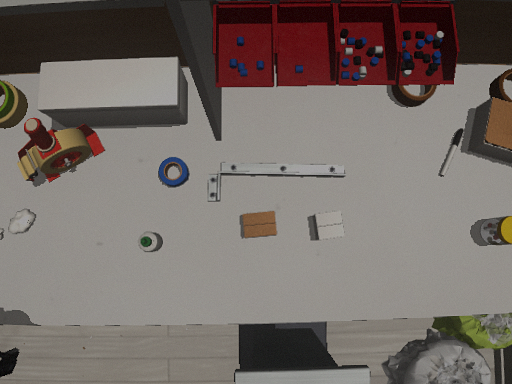

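View pics/scene0.png

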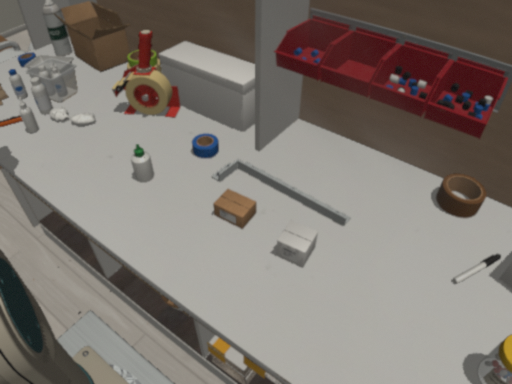

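The top view shows the jig with its corner near (220,175), its long rail running right to (345,170), and its end stop running down to (214,200). The brown carton is at (259,224), the white carton at (328,225), the roll at (173,171) and the bottle at (149,241). The scene view shows the same things: carton at (235,207), white carton at (297,243), jig corner at (235,165).

```bash
cat > h.py <<'E'
import cv2,numpy as np
from cell import ctrl
def ray(c,px):
    px=np.asarray(px,float).reshape(-1,1,2)
    n=cv2.undistortPoints(px,np.array(c['mtx']),np.array(c['distortion'])).reshape(-1,2)
    R=np.array(c['R']);t=np.array(c['t']).ravel()
    return -R.T@t, np.c_[n,np.ones(len(n))]@R
def plane(c,px,z):
    o,d=ray(c,px); return (o+d*((z-o[2])/d[:,2])[:,None])[:,:2]
def tri(c1,p1,c2,p2):
    o1,d1=ray(c1,p1);o2,d2=ray(c2,p2);out=[]
    for a,b in zip(d1,d2):
        k=np.linalg.lstsq(np.c_[a,-b],o2-o1,rcond=None)[0]
        p,q=o1+a*k[0],o2+b*k[1]; out.append(np.r_[(p+q)/2,np.linalg.norm(p-q)])
    return np.array(out)
def brown(im):
    h=cv2.cvtColor(im,cv2.COLOR_RGB2HSV)
    return cv2.inRange(h,(5,100,60),(20,255,255))
def blobs(m,amin=150):
    cs=cv2.findContours(m,cv2.RETR_EXTERNAL,cv2.CHAIN_APPROX_NONE)[0]
    return [c for c in cs if cv2.contourArea(c)>amin]
E
python3 - <<'E'
from h import *
c=ctrl.calibration("top");s=ctrl.calibration("scene")
im=cv2.imread("pics/top0.png")[:,:,::-1].copy()
for b in blobs(brown(im)):
    r=cv2.minAreaRect(b)
    if 200<r[0][0]<300 and 190<r[0][1]<260:
        print(r); q=plane(c,cv2.boxPoints(r),38);print(q.round(1),q.mean(0))
names="corner railend stopend white roll bottle panelfoot".split()
px=[(220,175),(345,175),(214,201),(329,225),(173,171),(149,241),(220,139)]
for n,p,z in zip(names,px,[26,26,26,50,31,99,0]): print(n,plane(c,[p],z).round(0))
# heights, two views: carton top centre, rail end top
print(tri(c,[(259,224),(345,166),(329,219)],s,[(235,203),(345,211),(298,238)]).round(0))
E
```

```text
((258.95050048828125, 224.0049591064453), (23.283870697021484, 31.94069480895996), 84.2894058227539)
[[515.1 133.1]
 [520.8  59.4]
 [467.2  55.5]
 [461.6 128.8]] [491.19312008  94.18983876]
corner [[610. 184.]]
railend [[ 603. -113.]]
stopend [[548. 198.]]
white [[484. -66.]]
roll [[621. 294.]]
bottle [[456. 334.]]
panelfoot [[704. 185.]]
[[ 492.   93.   33.    2.]
 [ 622. -110.   28.   10.]
 [ 497.  -67.   29.    7.]]
```

Emit:
carry_out:
  deltas: [0,0,-7.7,0,0,0,0.2,0,0,-7.7,0,0,0,0.2,0,0,-7.7,0,0,0,0.2,0,0,0,-0.025,-0.054,0,0.2,0,0,0,-0.025,-0.054,0,0.2,0,0,0,-0.025,-0.054,0,0.2,0,0,0,-0.025,-0.054,0,0.2,0,0,0,-0.025,-0.054,0,0.2,0,0,0,-0.025,-0.054,0,0.2,0,0,0,-0.025,-0.054,0,0.2,0,0,0,-0.025,-0.054,0,0.2,0,0,0,-0.025,-0.054,0,0.2]

```text
clock: 1.6
eef_pos: [482.9, 98.8, 231.2]
tool_rot: [3.141, -0.0, 3.118]
force: [0.3, 0.8, 0.4]
width: 34.2
gripper_force: 0.0
```

```bash
python3 - <<'E'
from h import *
s=ctrl.read_state(); print(s['clock'],s['eef_pos'],s['tool_rot'],s['width'])
c=ctrl.calibration("wrist"); im=ctrl.get_image("wrist"); cv2.imwrite("pics/w1.png",im[:,:,::-1]); np.save("w1.npy",c,allow_pickle=True)
print(ray(c,[(256,192)]))
E
```

```text
1.6 [482.93011381  98.75312944 231.20656718] [ 3.14142969e+00 -8.59263425e-05  3.11810412e+00] 34.1560190987214
(array([414.98144358, 101.46075625, 373.09080276]), array([[ 0.27369505, -0.00874922, -0.96179111]]))
```

View pics/w1.png

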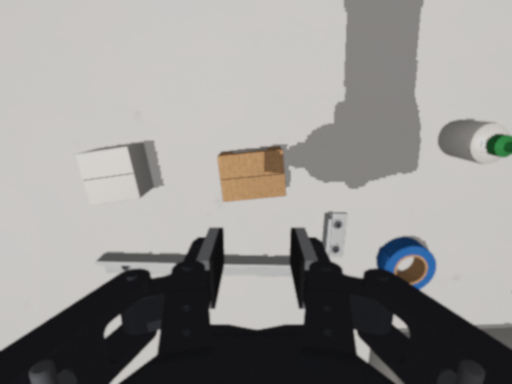

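The wrist view shows the carton at (252,174), white carton at (112,175), end stop at (336,233), rail near v≈255–270 partly behind the fingers, roll (406,263), bottle (490,143). I'll zoom on the jig.

```bash
python3 - <<'E'
from h import *
im=cv2.imread("pics/w1.png")
a=cv2.resize(im[205:280,85:205],None,fx=5,fy=5,interpolation=cv2.INTER_CUBIC)[:,:600]
b=cv2.resize(im[205:280,270:390],None,fx=5,fy=5,interpolation=cv2.INTER_CUBIC)[:,:600]
cv2.imwrite("pics/z1.png",np.vstack([a,b])[:,:, :][:750])
cv2.imwrite("pics/z1.png",cv2.resize(np.vstack([a,b]),(480,600)))
E
```

```text
(no output)
```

View pics/z1.png

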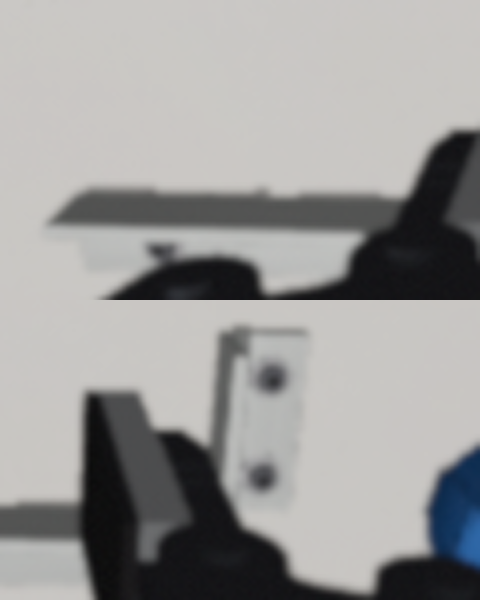

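The rail's inner face is the dark strip: foot edge from (107,252.5) to (270,256.5), top edge from (97,261.5) to (270,264.2). The end stop's inner foot edge runs from (325.3,213) to (323.3,247.5).

```bash
python3 - <<'E'
from h import *
c=np.load("w1.npy",allow_pickle=True).item(); im=cv2.imread("pics/w1.png")[:,:,::-1].copy()
# refine rail foot/top edges by column gradient
g=cv2.cvtColor(im,cv2.COLOR_RGB2GRAY).astype(float)
foot=[];top=[]
for u in list(range(110,165,4))+list(range(232,286,4)):
    d=np.diff(g[244:272,u]); 
    foot.append((u,244.5+np.argmin(d[:16]))); k=int(np.argmin(d[:16])); top.append((u,244.5+k+3+np.argmax(d[k+3:k+14])))
stop=[]
for v in range(216,246,3):
    d=np.diff(g[v,316:332]); stop.append((316.5+np.argmin(d),v))
stt=[]
for v in range(220,246,3):
    d=np.diff(g[v,320:334]); stt.append((320.5+np.argmax(d),v))
for n,p,z in(("foot",foot,0),("top",top,26),("stop",stop,0),("stoptop",stt,26)):
    P=plane(c,p,z); vx,vy,x0,y0=cv2.fitLine(P.astype(np.float32),cv2.DIST_HUBER,0,.01,.01).ravel()
    r=np.abs((P[:,0]-x0)*vy-(P[:,1]-y0)*vx).max()
    print(n,"pt",x0.round(1),y0.round(1),"dir",np.round((vx,vy),4),"maxres",r.round(1))
for b in blobs(brown(im)):
    r=cv2.minAreaRect(b)
    if 220<r[0][0]<290:
        q=plane(c,cv2.boxPoints(r),38); print(r[1],q.round(1),q.mean(0))
        e=[np.linalg.norm(q[0]-q[1]),np.linalg.norm(q[1]-q[2])];print(e)
# carton top height: wrist vs top centre
print(tri(c,[(252,176)],ctrl.calibration("top"),[(259,222)]).round(1))
E
```

```text
foot pt 608.2 11.5 dir [0.0464 0.9989] maxres 1.7
top pt 608.6 50.6 dir [0.0439 0.999 ] maxres 1.0
stop pt 574.0 187.2 dir [ 1.    -0.007] maxres 8.2
stoptop pt 568.0 185.7 dir [ 0.9992 -0.0404] maxres 0.5
(47.62030792236328, 62.92557144165039) [[464.3  56.9]
 [458.4 127.2]
 [513.6 133. ]
 [520.2  59.6]] [489.11638206  94.16131158]
[np.float64(70.564032012134), np.float64(55.54985886764111)]
[[497.4  93.7  10.7   0. ]]
```

Emit:
carry_out:
  deltas: [0,0,1.2,0,0,0,0.2,0,0,0,0.0285,-0.0022,0,0.2,0,0,0,0.0285,-0.0022,0,0.2,0,0,0,0,0,0.055,0.2,0,0,0,0,0,0.055,0.2,0,0,0,0,0,0.055,0.2,0,0,0,0,0,0.04,0.2,0,0,0,0,0,0.017,0.2,0,0,0,0,0,0,0.2]

```text
clock: 2.78
eef_pos: [421.3, 94.1, 31.0]
tool_rot: [-3.125, -0.011, 3.1]
force: [0.0, -0.1, 0.9]
width: 33.7
gripper_force: 0.0
```

Emit:
carry_out:
  deltas: [0,0,0,-0.008,0,0,0.2,0,0,0,-0.008,0,0,0.2,0,0,0,-0.008,0,0,0.2,0,0,0,-0.008,0,0,0.2,0,0,0,-0.008,0,0,0.2,0,0,0,-0.008,0,0,0.2]

```text
clock: 3.52
eef_pos: [470.8, 90.5, 31.6]
tool_rot: [-3.124, -0.009, 3.097]
force: [-2.0, -0.3, 0.8]
width: 34.5
gripper_force: 0.6
```

```bash
python3 - <<'E'
from h import *
s=ctrl.read_state(); print(s['clock'],s['eef_pos'],s['tool_rot'],s['width'],s['force'])
im=ctrl.get_image("wrist"); im2=ctrl.get_image("scene"); cv2.imwrite("pics/w2.png",np.hstack([im[::1,::1],im2])[:,:,::-1])
a=cv2.imread("pics/w2.png"); cv2.imwrite("pics/w2.png",cv2.resize(a,(800,300),interpolation=cv2.INTER_AREA))
E
```

```text
3.525 [470.84828829  90.49305047  31.56308649] [-3.12409964 -0.00864924  3.09725333] 34.453932684181844 [-1.97661562 -0.26596751  0.82001131]
```

View pics/w2.png

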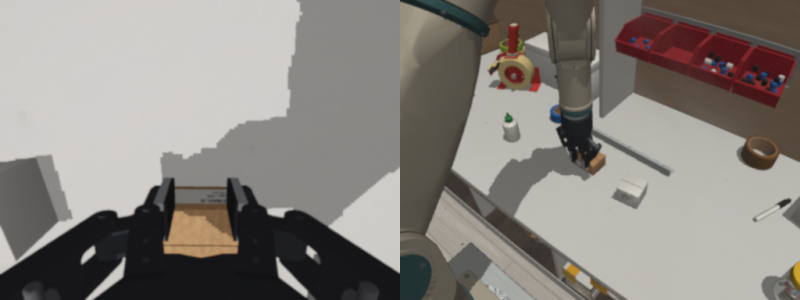

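The left (wrist) half shows the carton at the fingertips, with its label face against them. The right half shows the carton in front of the hand, flat. The tool stands at z=31, too high: the lowering was cut short near the inner reach limit. I'll back off a little and lower.

Emit:
carry_out:
  deltas: [0,0,0,0.012,0,0,0.2,0,0,0,0.012,0,0,0.2,0,0,0,0,0,0,0.2]

```text
clock: 4.0
eef_pos: [444.7, 91.7, 31.8]
tool_rot: [-3.123, -0.01, 3.099]
force: [-0.1, -0.4, 0.1]
width: 34.0
gripper_force: 0.0
```

```bash
python3 - <<'E'
from h import *
s=ctrl.read_state(); print(s['clock'],s['eef_pos'],s['tool_rot'],s['qpos'],s['force'])
c=ctrl.calibration("top"); im=ctrl.get_image("top"); m=brown(im)
for b in blobs(m,80):
    r=cv2.minAreaRect(b)
    if 200<r[0][0]<300 and 150<r[0][1]<260: print(r,plane(c,cv2.boxPoints(r),38).round(1))
cv2.imwrite("pics/t3.png",cv2.resize(im[140:280,180:380,::-1],(800,560)))
E
```

```text
4.0 [444.66255336  91.72797676  31.8185774 ] [-3.1234186  -0.00997163  3.0990526 ] [-0.13973243  0.73229601 -0.20007458  2.18252922  0.53594294  0.29129345
  0.71952835] [-0.07321054 -0.4369708   0.1284733 ]
```

View pics/t3.png

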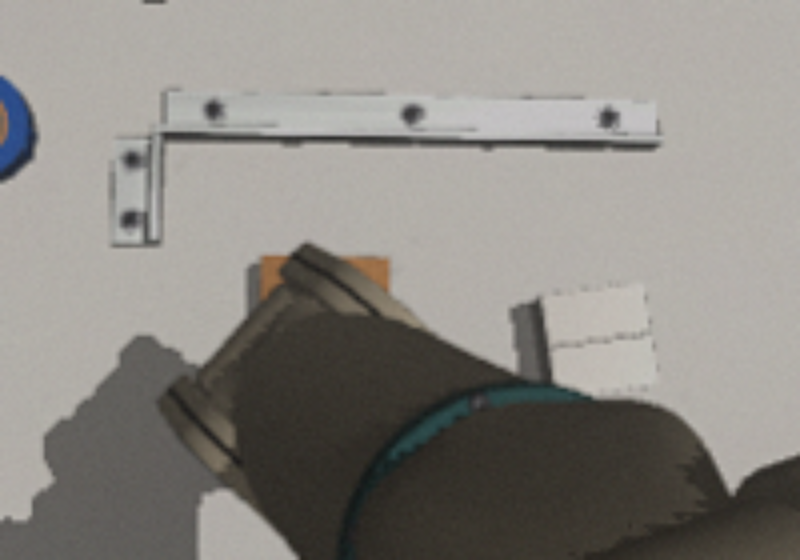

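The top view shows the carton's far edge at crop v=257, parallel with the rail (v≈140). The carton is flat and squared, and the white carton has not moved. Now lowering.

Emit:
carry_out:
  deltas: [0,0,0,0,0,0.011,0.2,0,0,0,0,0,0.011,0.2,-1.0,0,0,0,0,0,0.2,0,0,0,0,0,0,0.2]

```text
clock: 4.55
eef_pos: [446.5, 91.0, 9.1]
tool_rot: [3.141, -0.009, 3.097]
force: [1.3, 0.9, -0.0]
width: 34.4
gripper_force: 0.0
```

Emit:
carry_out:
  deltas: [0,0,0,-0.008,0.004,0,0.2,0,0,0,-0.008,0,0,0.2,0,0,0,-0.008,0,0,0.2,0,0,0,-0.008,0,0,0.2,0,0,0,-0.008,0,0,0.2,0,0,0,-0.008,0,0,0.2,0,0,0,-0.008,0,0,0.2,0,0,0,-0.008,0,0,0.2,0,0,0,-0.008,0,0,0.2,0,0,0,-0.006,0,0,0.2,0,0,0,-0.004,0,0,0.2,0,0,0,0,0,0,0.2]

```text
clock: 6.05
eef_pos: [529.1, 91.8, 9.1]
tool_rot: [3.141, -0.007, 3.097]
force: [0.6, -0.7, -0.1]
width: 34.0
gripper_force: 0.0
```

Emit:
carry_out:
  deltas: [0,0,0,-0.003,0,0,0.2,0,0,0,-0.003,0,0,0.2,0,0,0,0,0,0,0.2]

```text
clock: 6.42
eef_pos: [535.0, 91.5, 9.1]
tool_rot: [3.141, -0.007, 3.097]
force: [-0.7, 0.5, -0.4]
width: 33.9
gripper_force: 0.0
```

Emit:
carry_out:
  deltas: [0,0,0,-0.003,0,0,0.2,0,0,0,-0.003,0,0,0.2,0,0,0,0,0,0,0.2]

```text
clock: 6.8
eef_pos: [541.2, 91.2, 9.0]
tool_rot: [3.141, -0.007, 3.097]
force: [-0.5, -0.7, -0.2]
width: 34.1
gripper_force: 0.0
```

```bash
python3 - <<'E'
from h import *
s=ctrl.read_state(); print(s['clock'],s['eef_pos'],s['force'])
im=ctrl.get_image("top"); im2=ctrl.get_image("wrist")
a=cv2.resize(im[150:250,190:330,::-1],(560,400)); b=cv2.resize(im2[:,:,::-1],(267,200))
cv2.imwrite("pics/t4.png",a); 
E
```

```text
6.8 [541.15367043  91.24085168   9.03800776] [-0.46814386 -0.74081492 -0.22537213]
```

View pics/t4.png

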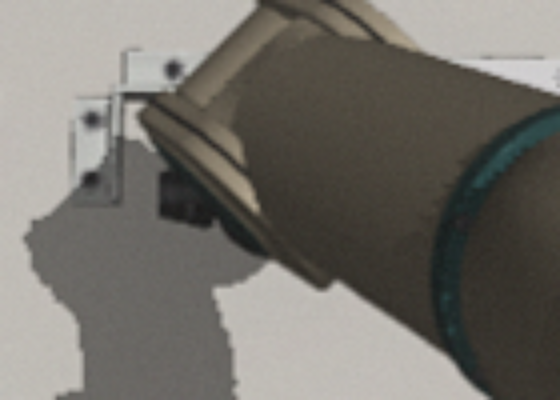

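The arm hides the carton from the top camera, so I continue in small steps and watch the force.

Emit:
carry_out:
  deltas: [0,0,0,-0.002,0,0,0.2,0,0,0,-0.002,0,0,0.2,0,0,0,0,0,0,0.2]

```text
clock: 7.28
eef_pos: [544.9, 91.1, 9.0]
tool_rot: [3.141, -0.008, 3.097]
force: [-0.8, 0.9, -0.3]
width: 34.2
gripper_force: 0.1
```

Emit:
carry_out:
  deltas: [0,0,0,-0.002,0,0,0.2,0,0,0,0,0,0,0.2]

```text
clock: 7.52
eef_pos: [545.4, 90.9, 8.9]
tool_rot: [-3.141, -0.01, 3.098]
force: [-4.9, 0.3, 2.8]
width: 34.0
gripper_force: 2.3
```

Emit:
carry_out:
  deltas: [0,0,0,-0.002,0,0,0.2,0,0,0,0,0,0,0.2]

```text
clock: 7.78
eef_pos: [545.4, 90.8, 8.7]
tool_rot: [-3.14, -0.013, 3.098]
force: [-8.0, 0.5, 7.9]
width: 34.5
gripper_force: 4.4
```

Contact came at TCP x=545.4, as predicted, so the carton is flush on the rail. I back off, lift and go round to its short end, turned 90°.

Emit:
carry_out:
  deltas: [0,0,0,0.012,0,0,0.2,0,0,0,0.012,0,0,0.2,0,0,0,0,0,-0.03,0.5,0,0,0,0,0,-0.03,1,0,0,0,0,-0.032,0,1,0,0,0,0,-0.032,0,1,0,0,0,-0.029,0,0,1,0,0,0,-0.029,0,0,1]

```text
clock: 8.78
eef_pos: [581.0, 24.6, 68.9]
tool_rot: [-3.142, -0.007, 3.097]
force: [0.5, 0.2, 0.6]
width: 0.4
gripper_force: 0.0
```

Emit:
carry_out:
  deltas: [0,0,-9,0,0,0,1,0,0,-9,0,0,0,1,0,0,-9,0,0,0,1,0,0,-9,0,0,0,1,0,0,-9,0,0,0,1,0,0,-9,0,0,0,1,0,0,-9,0,0,0,1,0,0,-9,0,0,0,1,0,0,-9,0,0,0,1,0,0,-9,0,0,0,1,0,0,0,0,0,0,1]

```text
clock: 10.15
eef_pos: [580.1, 25.3, 68.4]
tool_rot: [3.134, 0.001, -1.617]
force: [0.1, 0.0, 0.4]
width: -0.1
gripper_force: 0.0
```

```bash
python3 - <<'E'
from h import *
s=ctrl.read_state(); print(s['clock'],s['eef_pos'],s['tool_rot'],s['qpos'],s['width'],s['force'])
c=ctrl.calibration("wrist");im=ctrl.get_image("wrist"); cv2.imwrite("pics/w5.png",im[:,:,::-1]);np.save("w5.npy",c,allow_pickle=True)
for b in blobs(brown(im)):
    r=cv2.minAreaRect(b); print(np.round(r[0]),plane(c,cv2.boxPoints(r),38).round(1).tolist())
E
```

```text
10.15 [580.06464453  25.29296554  68.36089948] [ 3.13369246e+00  5.74922526e-04 -1.61679625e+00] [ 0.40912567  0.90901846 -0.84590667  1.82187856  0.8945757   0.85504198
  2.20722013] -0.07688107539281942 [0.06493021 0.04955536 0.44123237]
[256. 318.] [[586.6, 87.5], [579.2, 87.9], [579.9, 105.9], [587.5, 105.5]]
[221. 249.] [[617.0, 53.8], [599.4, 27.4], [590.4, 34.1], [607.8, 61.1]]
[289. 247.] [[570.5, 34.9], [562.9, 30.3], [550.2, 53.9], [558.0, 58.9]]
```

View pics/w5.png

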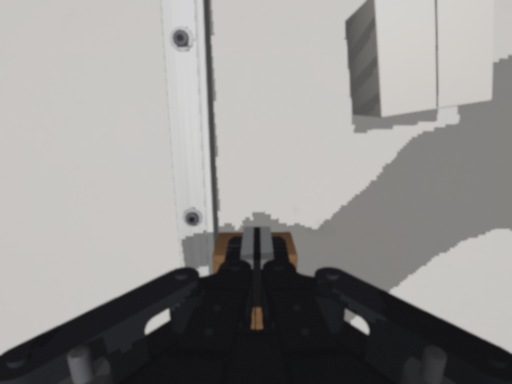

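The wrist view shows the carton's near end, foot edge at v≈233 from u=215 to 296, with its left side at the rail line (u≈213). The fingers hang in front of it, clear.

```bash
python3 - <<'E'
from h import *
c=np.load("w5.npy",allow_pickle=True).item()
print(plane(c,[(215,233.5),(296,233)],0).round(1), plane(c,[(211,150),(216,225)],0).round(1))
E
```

```text
[[612.3  49.3]
 [550.8  51.9]] [[609.9 -14.1]
 [611.   42.4]]
```

Emit:
carry_out:
  deltas: [0,0,0,0,0,0.03,1,0,0,0,0,0,0.029,1,0,0,0,0,0,0,1,0,0,0,-0.006,0,0,1,0,0,0,-0.006,0,0,1,0,0,0,-0.008,0,0,1,0,0,0,-0.008,0,0,1,0,0,0,-0.008,0,0,1,0,0,0,-0.008,0,0,1,0,0,0,0,0,0,1]

```text
clock: 11.45
eef_pos: [581.6, 71.0, 9.7]
tool_rot: [3.134, 0.002, -1.613]
force: [0.6, -0.8, -0.5]
width: -0.3
gripper_force: 0.0
```

Emit:
carry_out:
  deltas: [0,0,0,-0.006,0,0,1,0,0,0,-0.006,0,0,1,0,0,0,-0.006,0,0,1,0,0,0,-0.003,0,0,1,0,0,0,0,0,0,1]

```text
clock: 12.08
eef_pos: [582.6, 91.0, 9.8]
tool_rot: [3.134, 0.001, -1.614]
force: [0.7, -0.9, -0.7]
width: 0.1
gripper_force: 0.0
```

Emit:
carry_out:
  deltas: [0,0,0,-0.003,0,0,1,0,0,0,-0.002,0,0,1,0,0,0,0,0,0,1]

```text
clock: 12.45
eef_pos: [582.9, 95.7, 9.7]
tool_rot: [3.134, 0.001, -1.615]
force: [0.3, -0.6, 1.1]
width: -0.2
gripper_force: 0.0
```

Emit:
carry_out:
  deltas: [0,0,0,-0.002,0,0,1,0,0,0,0,0,0,1]

```text
clock: 12.7
eef_pos: [582.9, 97.6, 9.7]
tool_rot: [3.134, 0.0, -1.615]
force: [0.7, -0.4, -0.1]
width: 0.5
gripper_force: 0.1
```

Emit:
carry_out:
  deltas: [0,0,0,-0.002,0,0,1,0,0,0,0,0,0,1]

```text
clock: 12.95
eef_pos: [583.1, 98.9, 9.7]
tool_rot: [3.134, -0.001, -1.615]
force: [0.3, -2.0, 0.3]
width: -0.1
gripper_force: 1.0
```

Emit:
carry_out:
  deltas: [0,0,0,-0.002,0,0,1,0,0,0,0,0,0,1]

```text
clock: 13.2
eef_pos: [583.1, 98.8, 9.7]
tool_rot: [3.133, -0.004, -1.616]
force: [-1.1, -5.7, 3.5]
width: 0.3
gripper_force: 2.9
```

Emit:
carry_out:
  deltas: [0,0,0,-0.001,0,0,1,0,0,0,0,0,0,1]

```text
clock: 13.45
eef_pos: [583.1, 98.8, 9.7]
tool_rot: [3.133, -0.006, -1.617]
force: [-0.4, -7.3, 4.4]
width: -0.2
gripper_force: 3.8
```

Emit:
carry_out:
  deltas: [0,0,0,0.012,0,0,1,0,0,0,0.012,0,0,1,0,0,0,0,0,-0.04,1,0,0,0,0,0,-0.05,0,0,0,0,0,0,-0.05,-1,0,0,0,0,0,-0.05,-1,0,0,0,-0.03,0,-0.02,-1,0,0,0,-0.03,0,0,-1,0,0,0,0,0,0,-1]

```text
clock: 14.58
eef_pos: [585.9, 141.1, 220.3]
tool_rot: [3.134, 0.003, -1.611]
force: [-0.2, -0.7, -1.1]
width: 85.1
gripper_force: 0.0
```

```bash
python3 - <<'E'
from h import *
s=ctrl.read_state(); print(s['clock'],s['eef_pos'],s['tool_rot'],s['force'])
c=ctrl.calibration("wrist");im=ctrl.get_image("wrist");np.save("w6.npy",c,allow_pickle=True); cv2.imwrite("pics/w6o.png",im[:,:,::-1])
for b in blobs(brown(im)):
    r=cv2.minAreaRect(b); print(np.round(r,1) if 0 else r,cv2.boxPoints(r).tolist(),plane(c,cv2.boxPoints(r),38).round(1).tolist())
cv2.imwrite("pics/w6.png",cv2.resize(im[100:300,130:390,::-1],(780,600),interpolation=cv2.INTER_CUBIC))
E
```

```text
14.575 [585.86582376 141.10371802 220.34807677] [ 3.13431328e+00  2.89776920e-03 -1.61080678e+00] [-0.16480717 -0.6866348  -1.10417411]
((231.7407989501953, 292.4993591308594), (30.509008407592773, 19.05889892578125), 4.23639440536499) [[215.8240203857422, 300.87591552734375], [217.23191833496094, 281.86907958984375], [247.65757751464844, 284.122802734375], [246.2496795654297, 303.129638671875]] [[642.6, 307.4], [638.7, 280.1], [601.3, 284.9], [604.4, 312.4]]
((255.5, 173.0), (66.0, 47.0), 90.0) [[232.0, 140.0], [279.0, 140.0], [279.0, 206.0], [232.0, 206.0]] [[609.7, 107.7], [559.3, 109.7], [560.7, 184.5], [614.3, 182.3]]
```

View pics/w6.png

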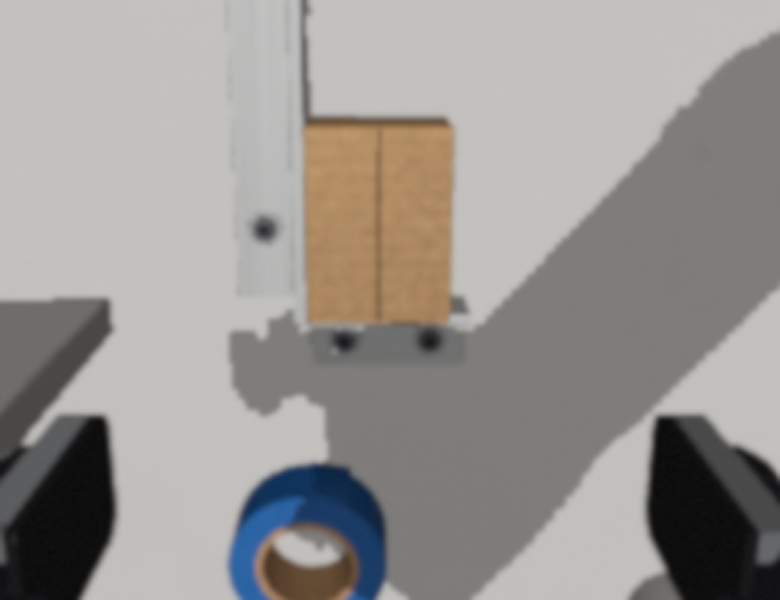

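The view shows the carton in the corner. Its left side lies along the rail upright and its far end is against the end stop, whose foot and screws show at crop (385,340). A quick numeric check of its angle and gaps follows.

```bash
python3 - <<'E'
from h import *
c=np.load("w6.npy",allow_pickle=True).item(); im=cv2.imread("pics/w6o.png")[:,:,::-1].copy()
m=brown(im); L=[];R=[];B=[]
for v in range(146,202,3):
    u=np.flatnonzero(m[v,225:290])+225; L.append((u[0]-.5,v));R.append((u[-1]+.5,v))
for u in range(236,276,3):
    v=np.flatnonzero(m[130:215,u])+130; B.append((u,v[-1]+.5))
g=cv2.cvtColor(im,cv2.COLOR_RGB2GRAY).astype(float); rt=[(225.5+np.argmin(np.diff(g[v,225:238])),v) for v in range(100,136,3)]
for n,p,z in(("left",L,38),("right",R,38),("end",B,38),("railtop",rt,26)):
    P=plane(c,p,z); vx,vy,x0,y0=cv2.fitLine(P.astype(np.float32),cv2.DIST_HUBER,0,.01,.01).ravel(); print(n,x0.round(1),y0.round(1),"slope",round(float(vx/vy if abs(vy)>.5 else -vy/vx),3))
t=ctrl.calibration("top"); 
E
```

```text
left 611.6 147.8 slope 0.061
right 559.7 140.2 slope 0.045
end 587.2 183.6 slope 0.073
railtop 611.5 83.8 slope 0.026
```

```bash
python3 - <<'E'
from cell import ctrl
print(ctrl.finish_job())
E
```

```text
the job is handed in; nothing more can be done
None
```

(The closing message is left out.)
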